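# Find the full primer bottle and hold it at the front of the paint carousel

### The job

Two tall primer bottles stand opposite each other in the paint carousel and look alike, but one is almost used up: lift one or both a little in their cups to feel which is the full one, and let them sit back fully home. Then turn the carousel until the full bottle stands squarely at the front, in line with the middle of the mixing palette, with every bottle and jar still standing in its cup. Finish while gripping the carousel's carry handle, holding the turntable still so that I can take the bottle out; do not let go, and leave the other things on the bench alone.

Things in the scene. Friction and masses are not known exactly. Their poses are not given: they have to be found in the camera images.
- rack_base: the carousel's black foot, fixed: a disc of 224 mm diameter, 8 mm thick, with a flat mixing palette (three white wells in a row, 130 mm wide) reaching out in front to 180 mm from the centre. Origin: centre of the disc's underside, on the turning axis, at z = 3 mm on the cutting mat. Its -x axis points to the FRONT, through the middle well; it faces the robot roughly, up to 0.4 rad off.
- carousel: the grey turntable, disc of 250 mm diameter, 8 mm thick; turns endlessly both ways, on a light bearing (about 0.02 N m). Origin: centre of its underside, 12 mm above rack_base's origin. Six cups are fixed on it, 90 mm from the axis: two (51 mm inside, 25 mm deep, 3 mm wall) on its +x and -x axes hold the bottles, four (43 mm, 18 mm deep) at 60 degree steps between hold the jars. Cup floors 8 mm above the origin.
- handle_grip (a point): middle of the handle's grip bar, on the turning axis, 155 mm above the carousel's origin; axes parallel to the carousel's and turning with it. The handle is a black loop on a steel column, lying in the carousel's y-z plane: the bar is 10 mm thick (x), 70 mm long (y), 18 mm high, a 31 mm high window below it, an upright 10 mm thick at each end. The bottles' tops are 25 mm below this point.
- bottle_a: an opaque white bottle, black cap, loose and upright in a cup. Of bottle_a and bottle_b one is full (about 230 g), one almost used up (about 60 g); they look exactly alike, which is which is not told. Round body 48 mm diameter up to 74 mm, shoulder narrowing to 88 mm, cylindrical cap 30 mm diameter from 88 to 122 mm (the top). Origin: centre of the underside; its yaw means nothing.
- bottle_b: the other opaque white bottle, black cap, loose and upright in a cup. Of bottle_a and bottle_b one is full (about 230 g), one almost used up (about 60 g); they look exactly alike, which is which is not told. Round body 48 mm diameter up to 74 mm, shoulder narrowing to 88 mm, cylindrical cap 30 mm diameter from 88 to 122 mm (the top). Origin: centre of the underside; its yaw means nothing.
- jar_1: a squat glass paint jar with a white lid, 40 mm diameter, 45 mm high, loose in a cup of the turntable; origin at the centre of its underside. Leave it in its cup.
- jar_2: a squat glass paint jar with a white lid, 40 mm diameter, 45 mm high, loose in a cup of the turntable; origin at the centre of its underside. Leave it in its cup.
- jar_3: a squat glass paint jar with a white lid, 40 mm diameter, 45 mm high, loose in a cup of the turntable; origin at the centre of its underside. Leave it in its cup.
- jar_4: a squat glass paint jar with a white lid, 40 mm diameter, 45 mm high, loose in a cup of the turntable; origin at the centre of its underside. Leave it in its cup.
- parts_box: bystander: a clear organiser box of car-kit parts, 260 x 180 x 40 mm, origin at the centre of its underside. Leave it alone.
- car_body: bystander: a white model car body, 180 mm long (x), 76 mm wide, 42 mm high, origin under its centre. Leave it alone.
- tweezers: bystander: steel tweezers lying flat on the mat, 130 mm long (x), 17 mm wide, 5 mm thick, origin near the middle of the underside. Leave them alone.
- handle: the carry handle itself, rigidly part of the turntable and turning with it; origin on the turning axis where its column stands on the disc, 8 mm above the carousel's origin, axes parallel to the carousel's. See handle_grip for where to hold it.
Mind the look-alikes: they are no part of the job. What is shaped like the bottle_a but purple is not meant.

How it is judged:
By the outcome, as a careful person would: the job done as asked, in the order asked, and still so for the second after the job is handed in, while the arm keeps its last pose, push and grip.
It also fails if it takes over 54 s, if anything falls off the work surface, if the arm or the gripper's body presses on something with over 40 N, if the wrist force passes 120 N, or if a joint passes its speed limit or range.

### The arm

A 6-joint arm with a two-finger parallel gripper is mounted at the origin on the work surface. World frame = base frame: x ahead of the robot, y to its left, z up, the work surface at z = 0. Lengths are in m, angles in rad, forces in N, time in s.
With the tool pointing down it reaches from about 0.325 to 0.9 m from the base axis. Payload 6.1 kg.
Tool frame: the origin (TCP) lies at the very end of the fingers, on their centre line; the grasp point (between the pads) lies r.pinch_z behind it (r.pinch_z is the distance from the TCP to the grasp point, in m); z points along the fingers, y is the line along which they close (so a half turn about z gives the same grasp; the last joint's range is limited). The gripper opens to 87 mm and grips with 3 to 60 N. Pads are 19 mm wide; open, the fingers measure 117 mm over their backs; the gripper's body (75 mm by 190 mm) begins 51 mm behind the grasp point.
Start: joints at [-1.252, 0.22, 1.526, -0, 1.395, -0.126], TCP at [0.269, -0.564, 0.223] pointing down, gripper open.
Joint ranges: [-2.98, 2.98], [-0.91, 2.08], [0.09, 2.57], [-1.24, 4.39], [0.2, 2.65], [-2.68, 2.68]. Speed limits (rad/s): [2.57, 2.57, 3.01, 3.14, 3.14, 3.14].

### API

Orientations are given as a rotation vector (axis times angle).
In Python, from rig import r gives the robot as it stands.
- The arm moves only by the tool send_rows, never from a script. Its argument "moves" is a list of rows, each an object with "translation": the shift along the tool's x, y, z scaled (see below), a list of three; "twist": the turn, a rotation vector about the tool's x, y, z scaled (see below), a list of three; "jaw": the closure, from -1 (fully open) to 1 (shut), so that 0 is half open. In form: [{"translation": [dx, dy, dz], "twist": [rx, ry, rz], "jaw": jaw}, ...]. A call has 1 to 20 rows; each row is the pose to reach, as a shift and turn from the pose commanded when the call began, along the tool's axes at that moment; what a row does not reach only later rows make up. The controller multiplies each number of a shift by 300 mm and each number of a turn by 90 degrees. A row lasts 1/10 s, in which the tool goes at most 50 mm and 8.59 degrees, less where a joint would pass 70% of its speed; a pose out of reach is approached as far as the arm can. A call with a number of a shift or a turn outside -1 to 1 is refused whole. A call with a gripper value outside its range is refused whole. The fingers move at their own pace and stop on an object; the grip force is fixed at half the most. Time passes only in rows, so rows that repeat a pose let the fingers close. It gives the time, the measured TCP pose, the force, the opening and the grip force at its end, in the units of the state.
- r.get_state(): the state, without advancing time (a new reading comes with each control period).
- r.camera(name): name is "scene" or "top"; returns a dict with "img" (420x560x3 uint8, red, green, blue), "z_map" (420x560 float32, m along the optical axis (not along the pixel's ray), 0 where there is no reading), "fx", "fy", "cx", "cy" (pixels), "dist_coeffs" ([k1, k2, p1, p2, k3] as OpenCV has them; the pictures are not rectified), "origin" and "rotation" of the camera in the world. Camera axes: x right, y down, z forward; pixel columns grow to the right and rows downward; lengths in m; the calibration is good to about 2 mm. A picture is of the moment at which its call begins.
- r.job_done(): hands the job in; it is judged then, once.
The state is a dict: "time_s": time; "joints": joint angles; "qvel": joint speeds; "joint_torque": joint torques, N m; "position": TCP position; "orientation": TCP orientation; "force": force on the tool from outside, world axes, zero at the start; "wrist_torque": the same for the moment, N m; "opening": finger opening in m; "grasp_force": force on a finger pad.
Only numpy, scipy, OpenCV 4.12 (cv2) and the standard library are available. Lean on these libraries where they do the work, as an engineer would, in place of code of your own. Each camera call takes 0.05 s, during which the arm holds its last target. There are 200 camera calls.

## Working session

There is one attempt and no reset: what is moved stays moved. The work goes in short steps, Python scripts to look and compute and a tool call to move; the robot and the scene stay as the last step left them, time stands still between calls to the robot, and variables do not carry over. Pictures are saved under pics/ and viewed, at most 10 in all, crops included, and the job is handed in when it is done.

Besides the shell and the picture viewer there is one more tool, called after "Request:" as name(argument=value, ...), one argument or row to a line, values as JSON. send_rows: Moves the arm, as the interface text tells. Its arguments: {"type":"object","properties":{"moves":{"type":"array","items":{"type":"object","properties":{"translation":{"type":"array","items":{"type":"number","minimum":-1,"maximum":1}},"twist":{"type":"array","items":{"type":"number","minimum":-1,"maximum":1}},"jaw":{"type":"number"}}}}},"required":["moves"]}

```bash
ls; mkdir -p pics
cat > h.py <<'E'
from rig import r
import numpy as np, cv2
from scipy.spatial.transform import Rotation as R
def snap(n,f=None):
    c=r.camera(n)
    if f: cv2.imwrite('pics/'+f,c['img'][:,:,::-1])
    return c
def ray(c,uv):
    K=np.array([[c['fx'],0,c['cx']],[0,c['fy'],c['cy']],[0,0,1]])
    p=cv2.undistortPoints(np.array(uv,float).reshape(-1,1,2),K,np.array(c['dist_coeffs']))[:,0]
    Rm=np.array(c['rotation']); Rm=Rm if Rm.shape==(3,3) else R.from_rotvec(Rm).as_matrix()
    return np.c_[p,np.ones(len(p))]@Rm.T
def onplane(c,uv,z):
    d=ray(c,uv);o=np.array(c['origin']);return o+d*((z-o[2])/d[:,2])[:,None]
def cloud(c):
    v,u=np.mgrid[:420,:560];d=ray(c,np.c_[u.ravel(),v.ravel()])
    return (np.array(c['origin'])+d*c['z_map'].ravel()[:,None]).reshape(420,560,3)
E
python3 - <<'E'
from h import *
for n in('scene','top'):
    c=snap(n,n+'0.png');print(n,c['origin'],c['rotation'],c['fx'])
print(r.get_state(),r.pinch_z)
E
```

```text
pics
scene [0.97849286 0.64997264 0.74564992] [-0.86396661 -2.44201465  1.21361656] 441.70563822715496
top [0.3563725  0.02276691 1.23248145] [-2.16560592  2.19214467 -0.09827555] 418.54331703032284
{'time_s': 0.1, 'joints': array([-1.25207476e+00,  2.21155412e-01,  1.52750638e+00,  9.15788919e-07,
        1.39471460e+00, -1.26076752e-01]), 'qvel': array([ 0.0007433 , -0.00190037, -0.00389765, -0.00098654, -0.00016409,
        0.000871  ]), 'joint_torque': array([ 8.10069796e-04, -4.95944202e+01, -3.88518763e+01,  7.01523037e-02,
        5.14982908e-02, -5.23716187e-05]), 'position': array([ 0.2687526 , -0.56363649,  0.22153649]), 'orientation': array([-3.06248682e+00, -6.92550230e-01,  2.67906463e-04]), 'force': array([ 0.10324817, -0.37483898,  0.04798879]), 'wrist_torque': array([ 0.00672275, -0.00400339, -0.04783761]), 'grasp_force': 0.0, 'opening': 0.08732722036756904} 0.0187
```

View pics/scene0.png

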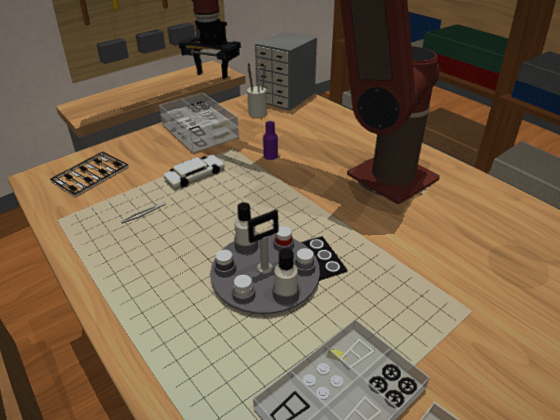

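View pics/top0.png

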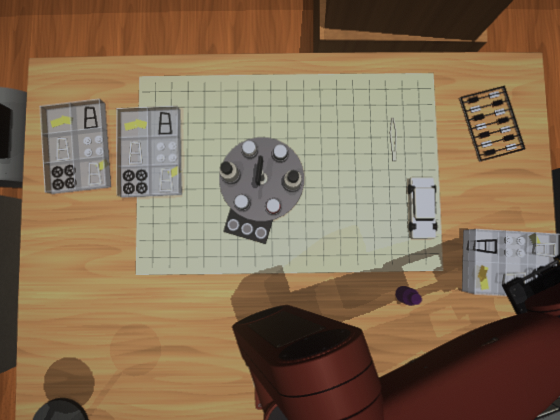

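The top view shows the carousel disc centred near (261,179), with bottles at (229,171) and (293,178), the handle at (260,169) and the palette wells at (234,225), (247,229) and (261,233). Next I measure these.

Run:
```python
from h import *
c=snap('top');P=cloud(c);img=c['img'].astype(int)
sub=(slice(120,250),slice(205,320))
Z=P[...,2]
m=np.zeros(Z.shape,bool);m[sub]=1
disc=m&(abs(Z-0.023)<0.006)&(img.max(2)-img.min(2)<25)&(img.max(2)<150)
cs,_=cv2.findContours(disc.astype(np.uint8),0,1);k=max(cs,key=cv2.contourArea)
hull=cv2.convexHull(k)[:,0];e=cv2.minEnclosingCircle(hull);print('disc',e,onplane(c,[e[0]],0.023))
X=P[disc];print('disc median z',np.median(X[:,2]))
w=m&(img.min(2)>135)&(Z<0.02)&(Z>0.0)
w[:212]=0;n,l,s,ce=cv2.connectedComponentsWithStats(w.astype(np.uint8))
for i in range(1,n):
    if 30<s[i,4]<300: print('well',ce[i],s[i,4],onplane(c,[ce[i]],0.012))
for nm,lo,hi in(('cap',0.135,0.15),('bar',0.16,0.19),('lid',0.06,0.075)):
    b=m&(Z>lo)&(Z<hi)
    n,l,s,ce=cv2.connectedComponentsWithStats(b.astype(np.uint8))
    for i in range(1,n):
        if s[i,4]>15:
            q=P[l==i];uv=np.argwhere(l==i)[:,::-1];r_=cv2.minAreaRect(uv.astype(np.float32))
            z=np.median(q[:,2]);print(nm,ce[i],s[i,4],z,onplane(c,[ce[i]],z)[0],r_)
            if nm=='bar':
                d=q[:,:2]-q[:,:2].mean(0);u=np.linalg.svd(d,full_matrices=0)[2][0];print('dir',u,np.degrees(np.arctan2(u[1],u[0])))
```

```text
disc ((261.0, 178.5), 42.58237075805664) [[0.55369797 0.08002349 0.023     ]]
disc median z 0.02383055149824409
well [232.57142857 224.35714286] 42 [[0.42128    0.16457012 0.012     ]]
well [246.41463415 228.36585366] 41 [[0.40909973 0.1242162  0.012     ]]
well [260.22222222 232.22222222] 45 [[0.39738163 0.08404235 0.012     ]]
cap [225.12745098 166.51960784] 102 0.14579288455006523 [0.56668481 0.1683664  0.14579288] ((225.0, 166.5), (11.0, 10.0), 90.0)
cap [292.7745098  175.01960784] 102 0.14578213155389075 [ 0.54191216 -0.00928092  0.14578213] ((293.0, 175.0), (10.0, 10.0), 90.0)
bar [258.22033898 168.8220339 ] 118 0.1790557118825482 [0.55325317 0.07953205 0.17905571] ((258.2809143066406, 168.6064910888672), (4.233547210693359, 27.427982330322266), 7.765166282653809)
dir [-0.98962641  0.14366475] 171.74003429457218
lid [248.21014493 146.73913043] 138 0.06886348124682595 [0.63750189 0.11336664 0.06886348] ((248.25001525878906, 146.75), (12.727920532226562, 12.020814895629883), 45.0)
lid [279.7518797  150.81203008] 133 0.06822169198763928 [0.62485042 0.02425866 0.06822169] ((279.7500305175781, 150.75), (12.020814895629883, 12.727920532226562), 45.0)
lid [240.86861314 200.9270073 ] 137 0.0690208644601995 [0.48352177 0.13460873 0.06902086] ((241.0, 201.0), (12.0, 12.0), 90.0)
lid [272.65441176 204.92647059] 136 0.06904391533727494 [0.47121501 0.04587078 0.06904392] ((272.75, 204.75001525878906), (12.020814895629883, 12.727920532226562), 45.0)
```

```bash
cat >> h.py <<'E'
def togo(p,phi):
    s=r.get_state();T=R.from_rotvec(s['orientation'])
    D=R.from_euler('z',phi,degrees=True)*R.from_euler('x',180,degrees=True)
    print('pos',s['position'].round(4),'t',s['time_s'],'F',s['force'].round(2),'open',round(s['opening'],4),'gf',round(s['grasp_force'],1),'j',s['joints'].round(2))
    print('translation',(T.inv().apply(np.array(p)-s['position'])/.3).round(4),'twist',((T.inv()*D).as_rotvec()/(np.pi/2)).round(4))
E
python3 -c "
from h import *
togo([.542,-.0093,.185],81.9)"
```

```text
pos [ 0.2688 -0.5637  0.2217] t 0.15 F [-0.72  0.24 -0.32] open 0.087 gf 0.0 j [-1.25  0.22  1.53  0.    1.39 -0.13]
translation [ 1.6173 -1.2762  0.1245] twist [-8.000e-04 -6.000e-04 -6.268e-01]
```

Request:
send_rows(
  moves=[
    {"translation": [0.16,-0.13,0],"twist": [0,0,-0.06],"jaw": -1},
    {"translation": [0.29,-0.23,0],"twist": [0,0,-0.12],"jaw": -1},
    {"translation": [0.42,-0.33,0],"twist": [0,0,-0.2],"jaw": -1},
    {"translation": [0.54,-0.43,0],"twist": [0,0,-0.28],"jaw": -1},
    {"translation": [0.67,-0.53,0],"twist": [0,0,-0.36],"jaw": -1},
    {"translation": [0.8,-0.63,0],"twist": [0,0,-0.44],"jaw": -1},
    {"translation": [0.8,-0.63,0],"twist": [0,0,-0.53],"jaw": -1},
    {"translation": [0.8,-0.63,0],"twist": [0,0,-0.627],"jaw": -1},
    {"translation": [0.8,-0.63,0],"twist": [0,0,-0.627],"jaw": -1},
  ],
)

```text
time_s: 1.05
position: [0.4044, -0.2895, 0.2224]
orientation: [-2.369, -2.063, 0.0]
force: [-0.9, -0.2, -0.4]
opening: 0.0872
grasp_force: 0.0
```

```bash
python3 -c "
from h import *
togo([.542,-.0093,.185],81.9)"
```

```text
pos [ 0.4044 -0.2895  0.2224] t 1.05 F [-0.94 -0.19 -0.35] open 0.0872 gf 0.0 j [-0.78 -0.09  1.85 -0.    1.38 -0.64]
translation [0.9884 0.3255 0.1247] twist [-0.0001 -0.0001  0.002 ]
```

Request:
send_rows(
  moves=[
    {"translation": [0.15,0.05,0],"jaw": -1},
    {"translation": [0.3,0.1,0],"jaw": -1},
    {"translation": [0.45,0.15,0],"jaw": -1},
    {"translation": [0.6,0.2,0],"jaw": -1},
    {"translation": [0.75,0.25,0.05],"jaw": -1},
    {"translation": [0.9,0.3,0.1],"jaw": -1},
    {"translation": [0.988,0.325,0.125],"jaw": -1},
    {"translation": [0.988,0.325,0.125],"jaw": -1},
    {"translation": [0.988,0.325,0.125],"jaw": -1},
  ],
)

```text
schema error: expected keys translation, twist, jaw
```

Run:
```python
from h import *
c=snap('scene','s1.png')
P=cloud(c);Z=P[...,2]
b=(abs(P[...,0]-.55)<.06)&(abs(P[...,1]-.08)<.14)&(abs(Z-.1445)<.004)
n,l,s,ce=cv2.connectedComponentsWithStats(b.astype(np.uint8))
for i in range(1,n):
    if s[i,4]>15: print(ce[i],s[i,4],P[l==i].mean(0))
cv2.imwrite('pics/s1c.png',cv2.resize(c['img'][150:330,180:400,::-1],None,fx=3,fy=3))
togo([.542,-.0093,.111],81.9)
```

```text
[243.02970297 206.26732673] 101 [ 0.54510489 -0.00730936  0.14486038]
[250.52941176 233.70588235] 17 [0.58780367 0.07868243 0.14496013]
[285.59440559 253.64335664] 143 [0.57019595 0.17045787 0.14514387]
pos [ 0.4043 -0.29    0.2224] t 1.1 F [-0.68 -0.08 -0.18] open 0.087 gf 0.0 j [-0.78 -0.09  1.85 -0.    1.38 -0.64]
translation [0.9916 0.3207 0.3713] twist [-0.0001 -0.0001 -0.0013]
```

View pics/s1c.png

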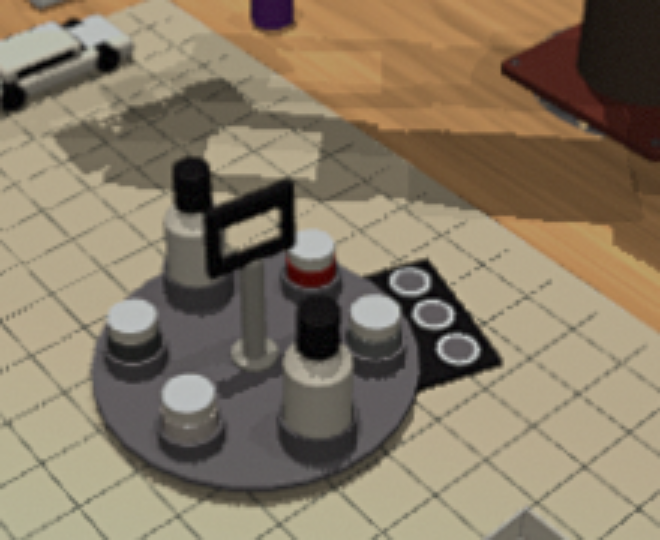

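The move was refused because twist is required, so the arm has not moved. The crop shows all six containers standing in their cups, and the caps agree with the top view to within 3 mm.

Request:
send_rows(
  moves=[
    {"translation": [0.15,0.05,0],"twist": [0,0,0],"jaw": -1},
    {"translation": [0.3,0.1,0],"twist": [0,0,0],"jaw": -1},
    {"translation": [0.45,0.15,0],"twist": [0,0,0],"jaw": -1},
    {"translation": [0.6,0.2,0],"twist": [0,0,0],"jaw": -1},
    {"translation": [0.75,0.25,0.05],"twist": [0,0,0],"jaw": -1},
    {"translation": [0.9,0.3,0.1],"twist": [0,0,0],"jaw": -1},
    {"translation": [0.988,0.325,0.125],"twist": [0,0,0],"jaw": -1},
    {"translation": [0.988,0.325,0.125],"twist": [0,0,0],"jaw": -1},
    {"translation": [0.988,0.325,0.125],"twist": [0,0,0],"jaw": -1},
  ],
)

```text
time_s: 2.0
position: [0.5422, -0.0108, 0.1846]
orientation: [-2.374, -2.057, 0.002]
force: [-0.6, -0.5, 0.1]
opening: 0.0868
grasp_force: 0.0
```

Run:
```python
from h import *
c=snap('top','t1.png')
cv2.imwrite('pics/t1c.png',cv2.resize(c['img'][110:250,190:330,::-1],None,fx=4,fy=4))
togo([.5425,-.009,.111],81.9)
```

```text
pos [ 0.5423 -0.0115  0.1851] t 2.05 F [ 0.05  0.41 -0.53] open 0.0869 gf 0.0 j [-0.17  0.05  1.78 -0.    1.31 -0.02]
translation [ 0.0085 -0.0006  0.2469] twist [-0.0002  0.0004 -0.0014]
```

View pics/t1c.png

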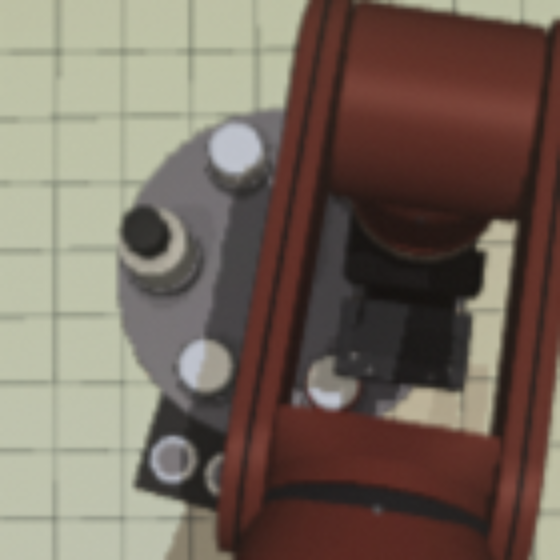

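Request:
send_rows(
  moves=[
    {"translation": [0.008,0,0.08],"twist": [0,0,0],"jaw": -1},
    {"translation": [0.008,0,0.16],"twist": [0,0,0],"jaw": -1},
    {"translation": [0.008,0,0.21],"twist": [0,0,0],"jaw": -1},
    {"translation": [0.008,0,0.245],"twist": [0,0,0],"jaw": -1},
    {"translation": [0.008,0,0.245],"twist": [0,0,0],"jaw": -1},
    {"translation": [0.008,0,0.245],"twist": [0,0,0],"jaw": -1},
  ],
)

```text
time_s: 2.65
position: [0.5433, -0.0087, 0.1123]
orientation: [2.373, 2.058, 0.001]
force: [0.4, 1.1, -0.7]
opening: 0.0874
grasp_force: 0.0
```

```bash
cat >> h.py <<'E'
def weigh(n=10):
    F=[];J=[]
    for i in range(n): r.camera('scene');s=r.get_state();F.append(s['force']);J.append(s['joint_torque'])
    print('F',np.mean(F,0).round(3),'sd',np.std(F,0).round(2),'J',np.mean(J,0).round(3))
E
python3 - <<'E'
from h import *
weigh(); togo([.5425,-.009,.111],81.9)
E
```

```text
F [ 0.107 -0.222  0.048] sd [0.57 0.42 0.43] J [-5.7000e-02 -4.1668e+01 -3.5215e+01  6.6000e-02  3.9000e-02  1.0000e-03]
pos [ 0.5429 -0.0081  0.1117] t 3.15 F [ 0.23 -0.19 -0.23] open 0.0869 gf 0.0 j [-0.16  0.13  1.84  0.    1.16 -0.02]
translation [-0.0031 -0.0009  0.0024] twist [ 0.0002 -0.      0.0002]
```

Request:
send_rows(
  moves=[
    {"translation": [0,0,0],"twist": [0,0,0],"jaw": 0},
    {"translation": [0,0,0],"twist": [0,0,0],"jaw": 0.1},
    {"translation": [0,0,0],"twist": [0,0,0],"jaw": 0.2},
    {"translation": [0,0,0],"twist": [0,0,0],"jaw": 0.3},
    {"translation": [0,0,0],"twist": [0,0,0],"jaw": 0.5},
    {"translation": [0,0,0],"twist": [0,0,0],"jaw": 0.8},
    {"translation": [0,0,0],"twist": [0,0,0],"jaw": 0.8},
    {"translation": [0,0,0],"twist": [0,0,0],"jaw": 0.8},
  ],
)

```text
time_s: 3.95
position: [0.5428, -0.0082, 0.1115]
orientation: [2.372, 2.059, 0.0]
force: [0.9, -0.2, 0.5]
opening: 0.0308
grasp_force: 0.7
```

Request:
send_rows(
  moves=[
    {"translation": [0,0,0],"twist": [0,0,0],"jaw": 0.8},
    {"translation": [0,0,0],"twist": [0,0,0],"jaw": 0.8},
    {"translation": [0,0,0],"twist": [0,0,0],"jaw": 0.8},
    {"translation": [0,0,-0.008],"twist": [0,0,0],"jaw": 0.8},
    {"translation": [0,0,-0.016],"twist": [0,0,0],"jaw": 0.8},
    {"translation": [0,0,-0.024],"twist": [0,0,0],"jaw": 0.8},
    {"translation": [0,0,-0.032],"twist": [0,0,0],"jaw": 0.8},
    {"translation": [0,0,-0.032],"twist": [0,0,0],"jaw": 0.8},
    {"translation": [0,0,-0.032],"twist": [0,0,0],"jaw": 0.8},
  ],
)

```text
time_s: 4.85
position: [0.5428, -0.0082, 0.1212]
orientation: [2.372, 2.059, 0.0]
force: [0.3, -0.6, -2.9]
opening: 0.0291
grasp_force: 30.0
```

Run:
```python
from h import *
weigh(); togo([.5425,-.009,.111],81.9)
```

```text
F [ 0.114 -0.27  -2.509] sd [0.48 0.48 0.47] J [ 0.0000e+00 -4.2975e+01 -3.6894e+01  6.3000e-02  3.8000e-02 -0.0000e+00]
pos [ 0.5428 -0.0082  0.1211] t 5.35 F [-0.48 -0.18 -2.22] open 0.0296 gf 30.0 j [-0.16  0.12  1.84  0.    1.18 -0.02]
translation [-0.0028 -0.0005  0.0337] twist [-0.0001 -0.      0.0002]
```

The force changed by 2.55 N (about 0.25 kg), so the right-hand bottle is the full one. I'll set it back down and release it.

Request:
send_rows(
  moves=[
    {"translation": [0,0,0.01],"twist": [0,0,0],"jaw": 0.8},
    {"translation": [0,0,0.018],"twist": [0,0,0],"jaw": 0.8},
    {"translation": [0,0,0.025],"twist": [0,0,0],"jaw": 0.8},
    {"translation": [0,0,0.032],"twist": [0,0,0],"jaw": 0.8},
    {"translation": [0,0,0.032],"twist": [0,0,0],"jaw": 0.8},
    {"translation": [0,0,0.032],"twist": [0,0,0],"jaw": 0.8},
    {"translation": [0,0,0.032],"twist": [0,0,0],"jaw": 0.2},
    {"translation": [0,0,0.032],"twist": [0,0,0],"jaw": 0},
    {"translation": [0,0,0.032],"twist": [0,0,0],"jaw": -0.3},
    {"translation": [0,0,0.032],"twist": [0,0,0],"jaw": -0.6},
    {"translation": [0,0,0.032],"twist": [0,0,0],"jaw": -1},
    {"translation": [0,0,0.032],"twist": [0,0,0],"jaw": -1},
    {"translation": [0,0,0.032],"twist": [0,0,0],"jaw": -1},
    {"translation": [0,0,0],"twist": [0,0,0],"jaw": -1},
    {"translation": [0,0,-0.1],"twist": [0,0,0],"jaw": -1},
    {"translation": [0,0,-0.2],"twist": [0,0,0],"jaw": -1},
    {"translation": [0,0,-0.28],"twist": [0,0,0],"jaw": -1},
    {"translation": [0,0,-0.28],"twist": [0,0,0],"jaw": -1},
  ],
)

```text
time_s: 7.15
position: [0.5456, -0.0086, 0.2104]
orientation: [2.368, 2.055, 0.009]
force: [0.6, 0.3, 0.4]
opening: 0.0868
grasp_force: 0.0
```

Run:
```python
from h import *
c=snap('scene')
P=cloud(c);Z=P[...,2]
for lo,hi in((.140,.149),(.15,.19)):
  b=(abs(P[...,0]-.55)<.06)&(abs(P[...,1]-.08)<.14)&(Z>lo)&(Z<hi)
  n,l,s,ce=cv2.connectedComponentsWithStats(b.astype(np.uint8))
  for i in range(1,n):
    if s[i,4]>15: print(ce[i],s[i,4],P[l==i].mean(0),P[l==i][:,2].max())
togo([.5535,.0797,.205],171.8)
```

```text
[243.17647059 206.34313725] 102 [ 0.54507932 -0.00677718  0.14494684] 0.14822853762826504
[274.8125 224.1875] 16 [0.52959455 0.08664192 0.14482562] 0.14896927964414197
[250.5 233.9] 20 [0.58795919 0.07876077 0.14456675] 0.14842526101320297
[285.84931507 253.69863014] 146 [0.56985584 0.17083048 0.14505772] 0.1484814337559589
[262.00625  219.190625] 320 [0.55936532 0.08216741 0.17120086] 0.18112203213766231
pos [ 0.5443 -0.0084  0.2079] t 7.2 F [-0.14  0.98  0.13] open 0.087 gf 0.0 j [-0.16  0.03  1.76  0.    1.34 -0.02]
translation [ 0.2952 -0.0111  0.0096] twist [ 0.0025  0.0026 -0.9988]
```

Request:
send_rows(
  moves=[
    {"translation": [0.03,0,-0.02],"twist": [0,0,-0.09],"jaw": -1},
    {"translation": [0.06,0,-0.02],"twist": [0,0,-0.18],"jaw": -1},
    {"translation": [0.09,0,-0.02],"twist": [0,0,-0.27],"jaw": -1},
    {"translation": [0.12,0,-0.02],"twist": [0,0,-0.36],"jaw": -1},
    {"translation": [0.15,0,-0.02],"twist": [0,0,-0.45],"jaw": -1},
    {"translation": [0.18,-0.002,-0.02],"twist": [0,0,-0.54],"jaw": -1},
    {"translation": [0.21,-0.005,-0.02],"twist": [0,0,-0.63],"jaw": -1},
    {"translation": [0.24,-0.007,-0.01],"twist": [0,0,-0.72],"jaw": -1},
    {"translation": [0.27,-0.01,0],"twist": [0,0,-0.81],"jaw": -1},
    {"translation": [0.295,-0.011,0.01],"twist": [0,0,-0.9],"jaw": -1},
    {"translation": [0.295,-0.011,0.01],"twist": [0,0,-0.999],"jaw": -1},
    {"translation": [0.295,-0.011,0.01],"twist": [0,0,-0.999],"jaw": -1},
    {"translation": [0.295,-0.011,0.01],"twist": [0,0,-0.999],"jaw": -1},
  ],
)

```text
time_s: 8.5
position: [0.5514, 0.0798, 0.2011]
orientation: [-0.23, -3.131, 0.0]
force: [0.3, -1.1, 0.3]
opening: 0.0871
grasp_force: 0.0
```

Run:
```python
from h import *
togo([.5535,.0797,.153],171.8)
```

```text
pos [0.5514 0.0798 0.2011] t 8.5 F [ 0.32 -1.12  0.27] open 0.0871 gf 0.0 j [ 0.    0.08  1.73 -0.    1.34 -1.42]
translation [-0.0074  0.0006  0.1604] twist [-0.0002 -0.0011 -0.0021]
```

Request:
send_rows(
  moves=[
    {"translation": [-0.007,0,0.06],"twist": [0,0,0],"jaw": -1},
    {"translation": [-0.007,0,0.12],"twist": [0,0,0],"jaw": -1},
    {"translation": [-0.007,0,0.16],"twist": [0,0,0],"jaw": -1},
    {"translation": [-0.007,0,0.16],"twist": [0,0,0],"jaw": -1},
    {"translation": [-0.007,0,0.16],"twist": [0,0,0],"jaw": 0.2},
    {"translation": [-0.007,0,0.16],"twist": [0,0,0],"jaw": 0.5},
    {"translation": [-0.007,0,0.16],"twist": [0,0,0],"jaw": 1},
    {"translation": [-0.007,0,0.16],"twist": [0,0,0],"jaw": 1},
    {"translation": [-0.007,0,0.16],"twist": [0,0,0],"jaw": 1},
    {"translation": [-0.007,0,0.16],"twist": [0,0,0],"jaw": 1},
    {"translation": [-0.007,0,0.16],"twist": [0,0,0],"jaw": 1},
    {"translation": [-0.007,0,0.16],"twist": [0,0,0],"jaw": 1},
    {"translation": [-0.007,0,0.16],"twist": [0,0,0],"jaw": 1},
    {"translation": [-0.007,0,0.16],"twist": [0,0,0],"jaw": 1},
    {"translation": [-0.007,0,0.16],"twist": [0,0,0],"jaw": 1},
  ],
)

```text
time_s: 10.0
position: [0.5538, 0.0782, 0.1541]
orientation: [-0.224, -3.133, 0.004]
force: [-1.4, -6.3, -0.5]
opening: 0.0098
grasp_force: 30.0
```

Run:
```python
from h import *
weigh(4);togo([.5535,.0797,.153],72.9)
```

```text
F [-1.746 -5.145  1.03 ] sd [0.16 0.41 0.66] J [ 2.7330e+00 -4.2536e+01 -3.7046e+01  1.5150e+00 -3.3100e-01  1.0000e-03]
pos [0.5538 0.0782 0.1541] t 10.2 F [-1.92 -4.59  1.11] open 0.0101 gf 30.0 j [ 0.    0.12  1.77 -0.    1.25 -1.43]
translation [0.0017 0.0048 0.0036] twist [-0.0014  0.0012  1.099 ]
```

Request:
send_rows(
  moves=[
    {"translation": [0,-0.003,0],"twist": [0,0,0.01],"jaw": 1},
    {"translation": [0,-0.005,0],"twist": [0,0,0.03],"jaw": 1},
    {"translation": [0,-0.005,0],"twist": [0,0,0.06],"jaw": 1},
    {"translation": [0,-0.005,0],"twist": [0,0,0.1],"jaw": 1},
    {"translation": [0,-0.005,0],"twist": [0,0,0.14],"jaw": 1},
    {"translation": [0,-0.005,0],"twist": [0,0,0.18],"jaw": 1},
    {"translation": [0,-0.005,0],"twist": [0,0,0.22],"jaw": 1},
    {"translation": [0,-0.005,0],"twist": [0,0,0.26],"jaw": 1},
    {"translation": [0,-0.005,0],"twist": [0,0,0.3],"jaw": 1},
    {"translation": [0,-0.005,0],"twist": [0,0,0.34],"jaw": 1},
    {"translation": [0,-0.005,0],"twist": [0,0,0.38],"jaw": 1},
    {"translation": [0,-0.005,0],"twist": [0,0,0.42],"jaw": 1},
    {"translation": [0,-0.005,0],"twist": [0,0,0.46],"jaw": 1},
    {"translation": [0,-0.005,0],"twist": [0,0,0.5],"jaw": 1},
    {"translation": [0,-0.005,0],"twist": [0,0,0.53],"jaw": 1},
    {"translation": [0,-0.005,0],"twist": [0,0,0.55],"jaw": 1},
    {"translation": [0,-0.005,0],"twist": [0,0,0.55],"jaw": 1},
  ],
)

```text
time_s: 11.9
position: [0.5547, 0.0795, 0.1541]
orientation: [1.517, 2.75, 0.005]
force: [3.4, 3.8, -3.2]
opening: 0.0095
grasp_force: 30.0
```

Run:
```python
from h import *
weigh(3);togo([.5537,.0785,.153],72.9)
```

```text
F [ 3.737  4.557 -3.555] sd [0.48 0.1  0.48] J [ -1.956 -43.943 -36.133  -1.147   1.281   0.045]
pos [0.5546 0.0795 0.1541] t 12.05 F [ 3.08  4.67 -3.38] open 0.0101 gf 30.0 j [ 0.    0.12  1.77  0.    1.25 -0.56]
translation [-0.0011 -0.0044  0.0036] twist [ 0.0015 -0.0014  0.5489]
```

Request:
send_rows(
  moves=[
    {"translation": [0,0.002,0],"twist": [0,0,0.01],"jaw": 1},
    {"translation": [0,0.004,0],"twist": [0,0,0.03],"jaw": 1},
    {"translation": [0,0.004,0],"twist": [0,0,0.06],"jaw": 1},
    {"translation": [0,0.004,0],"twist": [0,0,0.1],"jaw": 1},
    {"translation": [0,0.004,0],"twist": [0,0,0.14],"jaw": 1},
    {"translation": [0,0.004,0],"twist": [0,0,0.18],"jaw": 1},
    {"translation": [0,0.004,0],"twist": [0,0,0.22],"jaw": 1},
    {"translation": [0,0.004,0],"twist": [0,0,0.26],"jaw": 1},
    {"translation": [0,0.004,0],"twist": [0,0,0.3],"jaw": 1},
    {"translation": [0,0.004,0],"twist": [0,0,0.34],"jaw": 1},
    {"translation": [0,0.004,0],"twist": [0,0,0.38],"jaw": 1},
    {"translation": [0,0.004,0],"twist": [0,0,0.42],"jaw": 1},
    {"translation": [0,0.004,0],"twist": [0,0,0.46],"jaw": 1},
    {"translation": [0,0.004,0],"twist": [0,0,0.5],"jaw": 1},
    {"translation": [0,0.004,0],"twist": [0,0,0.53],"jaw": 1},
    {"translation": [0,0.004,0],"twist": [0,0,0.549],"jaw": 1},
    {"translation": [0,0.004,0],"twist": [0,0,0.549],"jaw": 1},
    {"translation": [0,0.004,0],"twist": [0,0,0.549],"jaw": 1},
  ],
)

```text
time_s: 13.85
position: [0.5563, 0.0797, 0.1542]
orientation: [2.527, 1.865, 0.006]
force: [6.2, 4.0, -4.5]
opening: 0.0098
grasp_force: 30.0
```

Run:
```python
from h import *
weigh(3);togo([.5537,.0785,.153],72.9)
for n in('scene','top'):
  c=snap(n);P=cloud(c);Z=P[...,2]
  cv2.imwrite(f'pics/{n}9.png',cv2.resize(c['img'][150:330,180:400,::-1] if n=='scene' else c['img'][110:250,190:330,::-1],None,fx=3,fy=3))
  rr=np.hypot(P[...,0]-.5537,P[...,1]-.0797)
  for nm,lo,hi in(('cap',.140,.149),('lid',.064,.072)):
    b=(rr<.125)&(rr>.06)&(Z>lo)&(Z<hi)
    k,l,s,ce=cv2.connectedComponentsWithStats(b.astype(np.uint8))
    for i in range(1,k):
      if s[i,4]>15:
        p=P[l==i].mean(0);print(n,nm,ce[i].round(),s[i,4],p.round(4),np.degrees(np.arctan2(p[1]-.0797,p[0]-.5537)).round(1))
```

```text
F [ 6.989  4.371 -5.532] sd [0.7  0.22 0.34] J [-1.5710e+00 -4.4943e+01 -3.5664e+01 -1.0680e+00  2.1620e+00  2.0000e-03]
pos [0.5562 0.0797 0.1541] t 14.0 F [ 7.01  4.3  -5.8 ] open 0.0097 gf 30.0 j [0.   0.13 1.77 0.   1.25 0.3 ]
translation [-0.0063 -0.0069  0.0037] twist [ 0.0017 -0.0017 -0.0005]
scene cap [302. 218.] 113 [0.4725 0.1091 0.1452] 160.1
scene cap [222. 239.] 134 [0.6435 0.0548 0.1447] -15.5
scene lid [274. 229.] 59 [0.4853 0.0263 0.0685] -142.0
scene lid [235. 238.] 126 [ 0.5753 -0.0052  0.0682] -75.7
scene lid [300. 249.] 58 [0.4836 0.12   0.0682] 150.1
scene lid [226. 271.] 56 [0.6506 0.0697 0.0679] -5.9
scene lid [297. 273.] 189 [0.5375 0.169  0.0682] 100.3
scene lid [257. 285.] 208 [0.6234 0.1424 0.0679] 42.0
top cap [248. 204.] 41 [0.4682 0.108  0.1453] 161.7
top lid [291. 168.] 114 [ 0.5752 -0.008   0.0684] -76.2
top lid [230. 182.] 90 [0.536  0.1659 0.0688] 101.6
top lid [285. 198.] 52 [0.4895 0.0108 0.0689] -133.0
```

View pics/scene9.png

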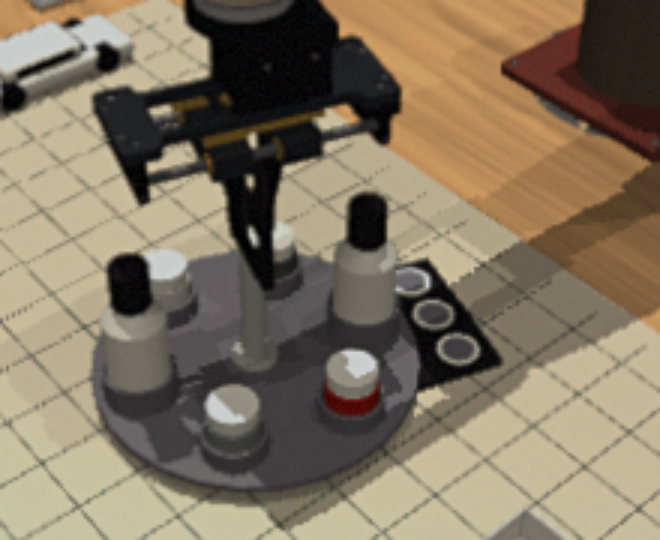

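View pics/top9.png

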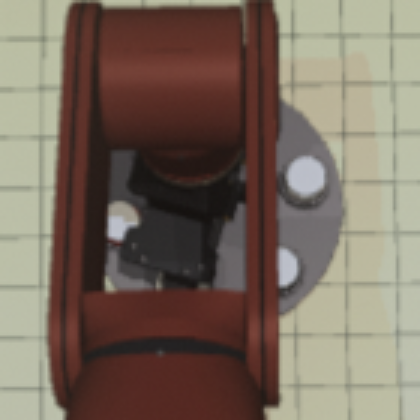

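All bottles and jars stand in their cups, and the full bottle is at the palette's middle well. I'll check the front direction against the wells once more in the scene view.

Run:
```python
from h import *
c=snap('scene');P=cloud(c);im=c['img'].astype(int)
o=np.array([.5537,.0797])
# palette (black) outline: corners in front
for thr in(110,130):
  w=(im.min(2)>thr)&(np.abs(P[...,2]-.012)<.008)&(np.hypot(P[...,0]-.41,P[...,1]-.124)<.07)
  w[:,:300]=0
  k,l,s,ce=cv2.connectedComponentsWithStats(w.astype(np.uint8))
  print([(ce[i].round(1),s[i,4]) for i in range(1,k)])
dark=((im.max(2)<75)&(np.abs(P[...,2]-.011)<.006)&(np.hypot(P[...,0]-.41,P[...,1]-.124)<.09)).astype(np.uint8)
dark=cv2.morphologyEx(dark,cv2.MORPH_OPEN,np.ones((2,2)))
uv=np.argwhere(dark)[:,::-1];q=onplane(c,uv,.011)[:,:2]
# outer edge: furthest points along front dir, side edges
a=np.radians(163.2);f=np.array([np.cos(a),np.sin(a)]);t=np.array([-f[1],f[0]])
F=(q-o)@f;T=(q-o)@t
print('F',np.percentile(F,[0,1,99,100]),'T',np.percentile(T,[0,1,99,100]))
# front edge fit
b=np.linspace(-.055,.055,23);pts=[(x,F[abs(T-x)<.004].max()) for x in b if (abs(T-x)<.004).any()]
pts=np.array(pts);print('edge slope deg',np.degrees(np.arctan(np.polyfit(pts[:,0],pts[:,1],1)[0])),len(pts))
# white ring centres on the palette
w=((im.min(2)>95)&(np.abs(P[...,2]-.012)<.008)).astype(np.uint8)
hull=np.zeros_like(w);cv2.fillConvexPoly(hull,cv2.convexHull(uv.astype(np.int32)),1)
w&=cv2.erode(hull,np.ones((3,3)));k,l,s,ce=cv2.connectedComponentsWithStats(w)
g=[ce[i] for i in range(1,k) if s[i,4]>20]
for e in g:
    p=onplane(c,[e],.0115)[0,:2];print('well',e.round(1),p.round(4),'FT',((p-o)@f).round(4),((p-o)@t).round(4))
```

```text
[(array([325., 237.]), np.int32(1)), (array([328.6, 239. ]), np.int32(8)), (array([317.2, 243. ]), np.int32(46)), (array([331., 238.]), np.int32(1)), (array([333.8, 240.4]), np.int32(5)), (array([337., 240.]), np.int32(1)), (array([330.5, 242.8]), np.int32(4)), (array([318.7, 252.7]), np.int32(6)), (array([323.5, 250. ]), np.int32(4)), (array([327., 251.]), np.int32(1)), (array([329., 252.]), np.int32(1)), (array([330., 254.]), np.int32(1)), (array([320., 257.]), np.int32(1)), (array([327., 258.]), np.int32(1)), (array([332.3, 266.3]), np.int32(29))]
[(array([325., 237.]), np.int32(1)), (array([328.6, 239. ]), np.int32(8)), (array([318.5, 241. ]), np.int32(22)), (array([331., 238.]), np.int32(1)), (array([333.5, 240.2]), np.int32(4)), (array([337., 240.]), np.int32(1)), (array([330.5, 242.8]), np.int32(4)), (array([313., 246.]), np.int32(5)), (array([324., 250.]), np.int32(3)), (array([318. , 254.5]), np.int32(2)), (array([327. , 265.1]), np.int32(9)), (array([335., 262.]), np.int32(1)), (array([338., 265.]), np.int32(1)), (array([338., 267.]), np.int32(1)), (array([330., 270.]), np.int32(1)), (array([335., 270.]), np.int32(1))]
F [0.10427744 0.10842291 0.177078   0.17819644] T [-0.07558699 -0.07391043  0.05061378  0.05572989]
edge slope deg -0.7903655685123134 23
well [320.6 243.7] [0.3904 0.0916] FT 0.1598 0.0358
well [323.4 254.1] [0.4107 0.1228] FT 0.1493 0.0001
well [332.2 265.7] [0.4221 0.164 ] FT 0.1504 -0.0426
```

Request:
send_rows(
  moves=[
    {"translation": [0.002,0.002,0.001],"twist": [0,0,-0.003],"jaw": 1},
    {"translation": [0.004,0.004,0.002],"twist": [0,0,-0.006],"jaw": 1},
    {"translation": [0.004,0.004,0.002],"twist": [0,0,-0.006],"jaw": 1},
    {"translation": [0.004,0.004,0.002],"twist": [0,0,-0.006],"jaw": 1},
    {"translation": [0.004,0.004,0.002],"twist": [0,0,-0.006],"jaw": 1},
    {"translation": [0.004,0.004,0.002],"twist": [0,0,-0.006],"jaw": 1},
  ],
)

```text
time_s: 14.75
position: [0.5562, 0.0797, 0.1541]
orientation: [-2.518, -1.878, -0.0]
force: [-2.3, 1.7, 5.3]
opening: 0.0097
grasp_force: 30.0
```

Run:
```python
from h import *
weigh(3);togo([.5537,.0785,.153],73.4)
print(r.job_done())
```

```text
F [-2.381  1.762  5.526] sd [0.3  0.43 0.43] J [-1.1160e+00 -4.0601e+01 -3.5500e+01 -4.4200e-01 -7.7200e-01  1.4000e-02]
pos [0.5562 0.0797 0.1541] t 14.9 F [-2.54  2.31  5.74] open 0.0096 gf 30.0 j [0.   0.13 1.76 0.   1.25 0.29]
translation [-0.0063 -0.007   0.0035] twist [-0.0001 -0.0001  0.0005]
the job is handed in; nothing more can be done
None
```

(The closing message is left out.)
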